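# Stow the solvent tin and snug its cap

## Robot

A 7-joint arm with a two-finger parallel gripper is mounted at the origin on the work surface. World frame = base frame: x ahead of the robot, y to its left, z up, the work surface at z = 0. Lengths are in mm, angles in rad, forces in N, time in s.
With the tool pointing down it reaches from about 350 to 900 mm from the base axis. Payload 19.9 kg.
Tool frame: the origin (TCP) lies at the very end of the fingers, on their centre line; the grasp point (between the pads) lies 19 mm behind it; z points along the fingers, y is the line along which they close (so a half turn about z gives the same grasp; the last joint's range is limited). The gripper opens to 85 mm and grips with 20 to 120 N. Pads are 22 mm wide; open, the fingers measure 114 mm over their backs; the gripper's body (76 mm by 85 mm) begins 54 mm behind the grasp point. The pads swing forward as they close: fully open they stand 13 mm farther back than shut.
Start: joints at [1.3, 0.417, -0.01, 1.614, 0.005, 1.111, -0.053], TCP at [142.361, -608.551, 231.26] pointing down, gripper open.
Joint ranges: [-2.81, 2.81], [-0.39, 2.02], [-1.27, 1.25], [0.06, 2.57], [-1.19, 4.33], [0.19, 2], [-2.82, 2.82]. Speed limits (rad/s): [1.89, 1.89, 2.39, 2.39, 3.01, 3.01, 3.01].

## Interface

Orientations are given as [roll, pitch, yaw] about the fixed x, y, z axes, in that order (R = Rz(yaw) Ry(pitch) Rx(roll)).
In Python, from cell import sensors, imaging, job gives the robot as it stands.
- The arm moves only by the tool send_rows, never from a script. Its argument "steps" is a list of rows, each a list of 3 entries, a list of its own where there are three numbers: the shift along the tool's x, y, z as a fraction of full scale, then the turn, a rotation vector about the tool's x, y, z as a fraction of full scale, then the gripper's target within -1 to 1 (shut at 1, half-way at 0, fully open at -1). In form: [[[x, y, z], [rx, ry, rz], grip], ...]. A call has exactly 5 rows; each row shifts and turns the commanded pose from where the row before left it, along the tool's axes as they then stand; what a row does not reach is not made up. Full scale, the value 1, is 0.5 m for a shift and 0.5 rad for a turn. A row lasts 1/12 s, in which the tool goes at most 41.7 mm and 7.16 degrees, less where a joint would pass 70% of its speed; a pose out of reach is approached as far as the arm can. A call with a number of a shift or a turn outside -1 to 1 is refused whole. A call with a gripper value outside its range is refused whole. The fingers move at their own pace and stop on an object; "newtons" is the grip in N (left out, the last holds). Time passes only in rows, so rows that do not move let the fingers close, or fill a call up. It gives the time, the measured TCP pose, the force, the opening and the grip force at its end, in the units of the state.
- sensors.sense(): the state, without advancing time (a new reading comes with each control period).
- imaging.snapshot(name): name is "scene" or "top" or "wrist"; returns (picture, depth): 400x640x3 uint8, red, green, blue; 400x640 float32, mm along the optical axis (not along the pixel's ray), 0 where there is no reading.
- imaging.camera_params(name): a dict with "K" (3x3 intrinsics, pixels), "extrinsics" (4x4, takes a point from world to camera coordinates); the wrist camera has in their place "tool_from_camera" (4x4, takes a point from camera to tool coordinates, whose origin is the TCP and whose axes are the flange's). Camera axes: x right, y down, z forward; pixel columns grow to the right and rows downward; lengths in mm; the calibration is good to about 2 mm. A picture is of the moment at which its call begins: read the wrist's pose just before it. camera_params takes no time and is no camera call.
- job.sign_off(): hands the job in; it is judged then, once.
The state is a dict: "clock": time; "joint_pos": joint angles; "joint_velocities": joint speeds; "effort": joint torques, N m; "ee_pos": TCP position; "tool_rot": TCP orientation; "force": force on the tool from outside, world axes, zero at the start; "torque": the same for the moment, N m; "gripper_width": finger opening in mm; "gripper_force": force on a finger pad.
Only numpy, scipy, OpenCV 4.12 (cv2) and the standard library are available. Lean on these libraries where they do the work, as an engineer would, in place of code of your own. Each camera call takes 0.05 s, during which the arm holds its last target. There are 200 camera calls.

## Task

The screw cap of the rectangular solvent tin is loose. Set the tin upright, right down on the floor of the matching rectangular bay of the black tool tray, which keeps it from turning, and then screw its cap down clockwise until it is snug, by feel and without overtightening it. Leave it so, let go, and do not disturb the other things.

Things in the scene. Friction and masses are not known exactly. Their poses are not given: they have to be found in the camera images.
- tin_center (a point): Centre, half-way up, of the rectangular steel tin with a paper band: 84 along its x, 56 along its y, 95 high, about 0.45 kg, upright on the table at the start; z up. Grasped from above across the 56 width near the top, it clears the cap.
- cap_mid (a point): Centre of the tin's round ribbed grey screw cap (38 diameter, 24 high) in the middle of the tin's top; point 14 to 17 above that top. Its axes are the tin's, not turning with the cap. The cap sinks 1 mm per rad turned clockwise (seen from above) and stays where left. It starts 0.9 to 2.2 rad short of its seal, how far is not told: one or two grasps. It runs freely at 0.08 N m.
- seal_mark (a point): Point on the rubber seal inside the cap, 12 from the axis along the tin's x, about 13 above the tin's top. Once the cap bears on the seal, the torque jumps to 0.42 N m, then rises 2 N m per rad: snug from 0.50 (0.04 rad), overtight from 0.82 (0.20 rad), 0.6 is right. The seal turns along, moving this point to the tin's -y by 0.5 mm (snug) to 2.4 mm (overtight); too little to measure well.
- bay (a point): Centre of the floor (4 above the table) of the tin's bay in the fixed black tray, 200 by 300, walls 45 high from the table and 5 thick. The bay is the smallest compartment, 90 along its x and 62 along its y inside: the tin stands with its x along the bay's x, either way round, with 3 mm play each side. z up.
- jar: Glass jar 64 diameter, 80 high, standing in the tray's wide bay; origin under its centre. Leave alone.
- screwdriver: Screwdriver 200 long lying in the tray's front trough; origin under it. Leave alone.
- paint_can: Round can 90 diameter, 100 high, on the table; origin under its centre. Leave alone.
- spray_can: Round bottle-shaped can 64 diameter, 170 high, on the table; origin under its centre. Leave alone.
- tape: Roll of paper tape 90 diameter, 40 high, lying flat; origin under its centre. Leave alone.
- scraper: Scraper 200 long lying on the table; origin under it. Leave alone.
- offcut: Wooden offcut 160 by 45 by 20 lying on the table; origin under its centre. Leave alone.
Mind the look-alikes: they are no part of the job. What is shaped like the part that bears tin_center but blue is not meant.

How it is judged (in metres and radians):
On the way, in this order (a step that is already met when the one before it is completed fails the run):
1. the tin stands upright on the floor of its bay, the cap not yet tightened (horizontal distance between tin_center and bay below 0.007 m and z of tin_center in the frame of bay below 0.0495 m and angle between tin_center's own z axis and vertical below 0.05 rad and y of seal_mark in the frame of tin_center above -0.0003 m), for 0.2 s.
2. the cap is screwed down snug with the tin in its bay (horizontal distance between tin_center and bay below 0.007 m and z of tin_center in the frame of bay below 0.0495 m and y of seal_mark in the frame of tin_center below -0.00048 m), for 0.2 s.
At the end, for the whole second after the job is handed in: The tin stands upright (within 0.05 rad) on the floor of its bay (centre within 7 mm sideways, at most 2 mm above the floor), its cap snug: the seal dragged 0.5 to 2.4 mm (0.04 to 0.20 rad), and the cap not backed off by more than 0.3 rad (0.3 mm) (all of step 2 and angle between tin_center's own z axis and vertical below 0.05 rad and y of seal_mark in the frame of tin_center above -0.0024 m and z of cap_mid in the frame of tin_center below 0.0618 m); the robot touches nothing.
It fails at once if the cap was overtightened (y of seal_mark in the frame of tin_center below -0.0024 m).
It fails at once if the tin was knocked over (angle between tin_center's own z axis and vertical above 0.5 rad).
It fails at once if another thing was disturbed (moved more than 30 mm) (distance of any of jar, screwdriver, paint_can, spray_can, tape, scraper, offcut from where it was at the start of the episode above 0.03 m).
It also fails if it takes over 72 s, if anything falls off the work surface, if the arm or the gripper's body presses on something with over 40 N, if the wrist force passes 120 N, or if a joint passes its speed limit or range.

## Working session

There is one attempt and no reset: what is moved stays moved. The work goes in short steps, Python scripts to look and compute and a tool call to move; the robot and the scene stay as the last step left them, time stands still between calls to the robot, and variables do not carry over. Pictures are saved under pics/ and viewed, at most 10 in all, crops included, and the job is handed in when it is done.

Besides the shell and the picture viewer there is one more tool, called after "Emit:" as name(argument=value, ...) on one line, values as JSON. send_rows: Moves the arm, as the interface text tells. Shift numbers are shares of 0.5 m and turn numbers shares of 0.5 rad, none past 1 either way. Its arguments: {"type":"object","properties":{"steps":{"type":"array","items":{"type":"array"}},"newtons":{"type":"number"}},"required":["steps"]}

```bash
ls; mkdir -p pics; python3 - <<'E'
from cell import sensors, imaging
import cv2
s=sensors.sense(); print({k:(v if not hasattr(v,'round') else v) for k,v in s.items()})
for n in ("top","scene"):
    p,d=imaging.snapshot(n); cv2.imwrite(f"pics/{n}0.png",p[...,::-1])
    import numpy as np; np.savez(f"pics/{n}0.npz",p=p,d=d)
    print(imaging.camera_params(n))
print(imaging.camera_params("wrist"))
E
```

```text
pics
{'clock': 0.0, 'joint_pos': array([ 1.2994963 ,  0.41796517, -0.01033154,  1.61415795,  0.00471109,
        1.11071164, -0.05298309]), 'joint_velocities': array([-0.00014527,  0.00142638,  0.00080923, -0.0010862 ,  0.00077971,
        0.00049293,  0.00137074]), 'effort': array([-8.17121672e-04, -8.64446282e+01,  6.78071100e-01, -4.34893513e+01,
        1.90897618e-02,  7.54474837e-03, -4.39326084e-05]), 'ee_pos': array([ 142.28926871, -608.23461096,  230.67246192]), 'tool_rot': array([-3.14037775e+00,  8.95906396e-05,  2.29856179e-01]), 'force': array([-0.28789484,  0.42027381, -0.52099873]), 'torque': array([-0.03702674, -0.02581738,  0.05288943]), 'gripper_force': 0.0, 'gripper_width': 86.02411705594896}
{'K': array([[499.0287821 ,   0.        , 322.33803112],
       [  0.        , 499.0287821 , 207.44477125],
       [  0.        ,   0.        ,   1.        ]]), 'extrinsics': array([[-4.27022376e-03, -9.99964384e-01,  7.27989485e-03,
        -7.22969151e+00],
       [-9.93074500e-01,  3.38583803e-03, -1.17437533e-01,
         5.37004441e+02],
       [ 1.17408702e-01, -7.730962
[... 477 characters left out ...]
+02],
       [-3.14236745e-01,  4.89793053e-01, -8.13239223e-01,
         1.45793655e+03],
       [ 0.00000000e+00,  0.00000000e+00,  0.00000000e+00,
         1.00000000e+00]])}
{'K': array([[323.4927474 ,   0.        , 319.15215561],
       [  0.        , 323.4927474 , 195.05758366],
       [  0.        ,   0.        ,   1.        ]]), 'tool_from_camera': array([[ 3.57651965e-04, -9.52604555e-01, -3.04211167e-01,
         7.79791541e+01],
       [ 9.99999727e-01,  5.37198398e-04, -5.06509259e-04,
        -2.70643797e-01],
       [ 6.45924779e-04, -3.04210903e-01,  9.52604487e-01,
        -1.42932101e+02],
       [ 0.00000000e+00,  0.00000000e+00,  0.00000000e+00,
         1.00000000e+00]])}
```

View pics/top0.png

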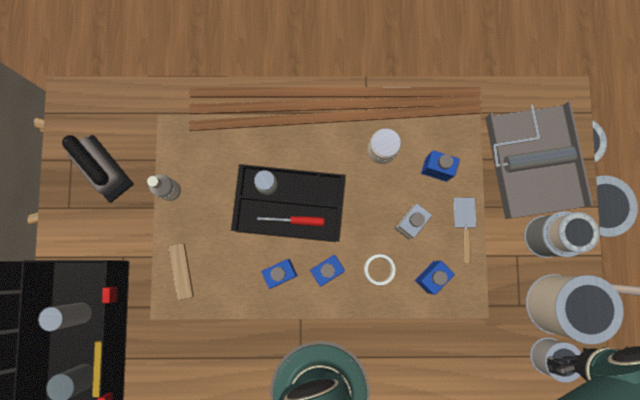

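View pics/scene0.png

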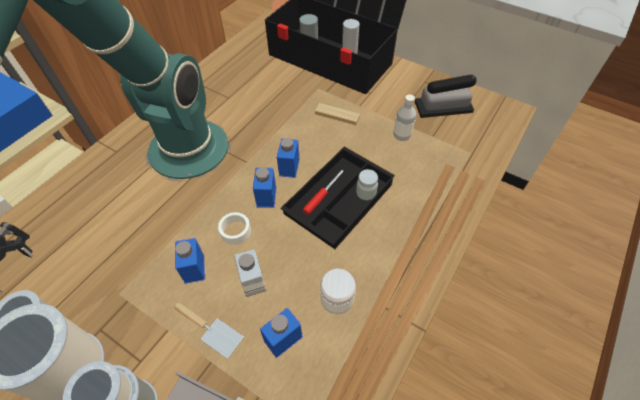

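The top view shows the grey tin at (413,220), with four blue decoys around it. The black tray is centred near (290,203), with the jar at (265,182) and the screwdriver at (290,220). I'll enlarge the tray and measure both.

```bash
cat > h.py <<'E'
import numpy as np, cv2
from cell import sensors, imaging
from scipy.spatial.transform import Rotation as R
def cam(n,s=None):
    c=imaging.camera_params(n); K=c["K"]
    if n!="wrist": return K,np.linalg.inv(c["extrinsics"])
    T=np.eye(4); T[:3,:3]=R.from_euler("xyz",s["tool_rot"]).as_matrix(); T[:3,3]=s["ee_pos"]
    return K,T@c["tool_from_camera"]
def cloud(d,K,T):
    v,u=np.indices(d.shape); P=np.stack([(u-K[0,2])*d/K[0,0],(v-K[1,2])*d/K[1,1],d],-1)
    W=P@T[:3,:3].T+T[:3,3]; W[d==0]=np.nan; return W
def ray(uv,z,K,T):
    uv=np.atleast_2d(uv).astype(float); r=np.c_[(uv-K[[0,1],[2,2]])/K[[0,1],[0,1]],np.ones(len(uv))]@T[:3,:3].T
    return T[:3,3]+r*((z-T[2,3])/r[:,2])[:,None]
E
python3 - <<'E'
from h import *
f=np.load("pics/top0.npz"); p,d=f["p"],f["d"]; K,T=cam("top"); W=cloud(d,K,T)
sub=(slice(200,242),slice(392,436)); z=W[sub][...,2]; pts=W[sub][z>80]
print("z hist",np.histogram(pts[:,2],bins=8)); t=pts[pts[:,2]<105]
print("tin",cv2.minAreaRect(t[:,:2].astype(np.float32)))
c=pts[pts[:,2]>105]; print("cap",c.mean(0),c[:,2].max(),len(c))
sub=(slice(155,250),slice(225,352)); z=W[sub][...,2]
w=W[sub][(z>38)&(z<50)]; print("walls",cv2.minAreaRect(w[:,:2].astype(np.float32)),len(w))
im=p[155:250,225:352,::-1].astype(float)*3; a=cv2.resize(np.clip(im,0,255).astype(np.uint8),None,fx=5,fy=5,interpolation=2)
cv2.imwrite("pics/tray.png",a)
E
```

```text
z hist (array([ 15, 150, 238,  20,   8,  17, 101,  43]), array([ 80.14741133,  86.27165351,  92.39589569,  98.52013787,
       104.64438006, 110.76862224, 116.89286442, 123.0171066 ,
       129.14134879]))
tin ((492.88592529296875, -272.446533203125), (55.70277786254883, 84.41497039794922), 50.61349105834961)
cap [ 492.52687351 -271.66874936  120.21314139] 129.1413487861148 169
walls ((551.8869018554688, 90.54320526123047), (320.2436218261719, 200.9395294189453), 83.98638916015625) 1268
```

View pics/tray.png

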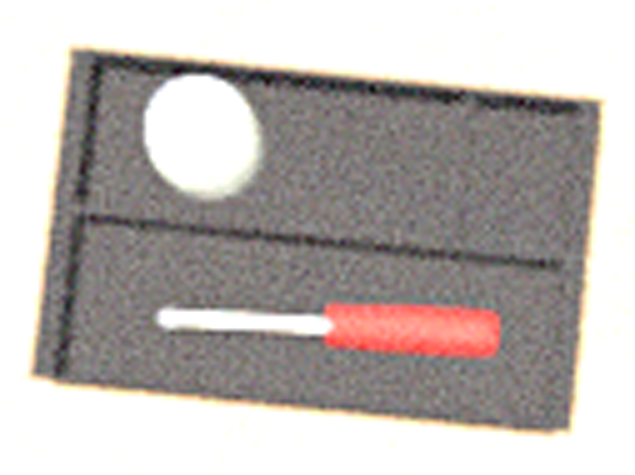

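The tray crop shows the rear row, which holds the jar, divided off from the front trough. A faint divider at about (460,165) in the crop puts the small bay at the right end of that row. Before moving I'll check the path for tall objects.

```bash
python3 - <<'E'
from h import *
for n in("top","scene"):
    f=np.load(f"pics/{n}0.npz"); K,T=cam(n); W=cloud(f["d"],K,T).reshape(-1,3)
    for x0 in range(100,600,50):
        print(n,x0,[int(np.nanmax(np.r_[W[(W[:,0]>x0)&(W[:,0]<x0+50)&(W[:,1]>y0)&(W[:,1]<y0+50)][:,2],-1])) for y0 in range(-700,-150,50)])
E
```

```text
top 100 [106, 108, 437, 639, 647, 646, 6, 9, 8, 7, 7]
top 150 [296, 460, 613, 629, 635, 628, 9, 7, 8, 7, 8]
top 200 [199, 536, 564, 7, 7, 8, 7, 7, 7, 7, 8]
top 250 [198, 194, 6, 7, 10, 9, 9, 99, 7, 11, 9]
top 300 [195, 194, 9, 8, 7, 7, 117, 127, 101, 44, 46]
top 350 [202, 132, 6, 6, 7, 25, 103, 100, 10, 45, 45]
top 400 [208, 205, 7, 8, 8, 25, 9, 7, 94, 9, 8]
top 450 [207, 205, 10, 10, 7, 25, 8, 98, 129, 101, 9]
top 500 [200, 130, 54, 6, 10, 10, 9, 99, 127, 93, 8]
top 550 [19, 19, 55, 54, 9, 10, 7, 7, 9, 8, 9]
scene 100 [105, 305, 351, 351, 6, 6, 645, 706, 704, 659, 655]
scene 150 [249, 311, 337, 5, 7, 8, 7, 6, 6, 6, 7]
scene 200 [198, 196, 7, 7, 9, 7, 8, 8, 7, 8, 6]
scene 250 [198, 197, 6, 7, 7, 11, 8, 98, 7, 7, 8]
scene 300 [197, 194, 6, 7, 7, 10, 121, 127, 99, 45, 47]
scene 350 [202, 5, 6, 6, 8, 24, 99, 120, 7, 44, 45]
scene 400 [207, 207, 6, 6, 9, 24, 9, 8, 97, 6, 26]
scene 450 [207, 205, 7, 6, 8, 24, 8, 98, 127, 101, 8]
scene 500 [202, 134, 56, 7, 9, 11, 8, 99, 127, 98, 9]
scene 550 [-1, -1, 56, 53, 8, 9, 8, 8, 7, 9, 8]
```

Emit:
send_rows(steps=[[[0.056,-0.033,-0.003],[0,0,0],-1],[[0.056,-0.033,-0.003],[0,0,0],-1],[[0.056,-0.033,-0.003],[0,0,0],-1],[[0.056,-0.033,-0.003],[0,0,0],-1],[[0.056,-0.033,-0.003],[0,0,0],-1]])

```text
clock: 0.52
ee_pos: [260.7, -495.0, 238.6]
tool_rot: [-3.141, 0.0, 0.23]
force: [-0.0, -0.5, -0.7]
gripper_width: 85.1
gripper_force: 0.0
```

Emit:
send_rows(steps=[[[0.056,-0.033,-0.003],[0,0,0],-1],[[0.056,-0.033,-0.003],[0,0,0],-1],[[0.056,-0.033,-0.003],[0,0,0],-1],[[0.056,-0.033,-0.003],[0,0,0],-1],[[0.056,-0.033,-0.003],[0,0,0],-1]])

```text
clock: 0.93
ee_pos: [378.2, -382.7, 246.2]
tool_rot: [-3.141, 0.0, 0.23]
force: [-0.1, -0.3, -0.1]
gripper_width: 85.5
gripper_force: 0.0
```

Emit:
send_rows(steps=[[[0.056,-0.033,-0.003],[0,0,0],-1],[[0.056,-0.033,-0.003],[0,0,0],-1],[[0.056,-0.033,-0.003],[0,0,0],-1],[[0.056,-0.033,-0.003],[0,0,0],-1],[[0.056,-0.033,-0.003],[0,0,0],-1]])

```text
clock: 1.35
ee_pos: [495.7, -270.6, 253.7]
tool_rot: [-3.141, 0.0, 0.23]
force: [-0.4, -0.3, -0.7]
gripper_width: 85.1
gripper_force: 0.0
```

Emit:
send_rows(steps=[[[0,0,0],[0,0,0.23],-1],[[0,0,0],[0,0,0.23],-1],[[0,0,0],[0,0,0.23],-1],[[0,0,0],[0,0,0.23],-1],[[0,0,0],[0,0,0.23],-1]])

```text
clock: 1.77
ee_pos: [494.8, -271.8, 253.5]
tool_rot: [-3.141, 0.001, -0.351]
force: [0.2, -1.0, -0.5]
gripper_width: 85.1
gripper_force: 0.0
```

Emit:
send_rows(steps=[[[0,0,0],[0,0,0.135],-1],[[0,0,0],[0,0,0.135],-1],[[0,0,0],[0,0,0.135],-1],[[0,0,0],[0,0,0.135],-1],[[0,0,0],[0,0,0.135],-1]])

```text
clock: 2.18
ee_pos: [494.8, -271.8, 253.5]
tool_rot: [3.142, 0.001, -0.686]
force: [0.1, 1.1, -0.8]
gripper_width: 85.6
gripper_force: 0.0
```

```bash
python3 - <<'E'
from h import *
s=sensors.sense(); p,d=imaging.snapshot("wrist"); K,T=cam("wrist",s); cv2.imwrite("pics/w1.png",p[...,::-1]); np.savez("pics/w1.npz",p=p,d=d,T=T,K=K)
print(s["ee_pos"],s["tool_rot"],s["joint_pos"])
W=cloud(d,K,T); q=W[(abs(W[...,0]-493)<75)&(abs(W[...,1]+272)<75)]
t=q[(q[:,2]>86)&(q[:,2]<103)]; print(np.median(t[:,2]),cv2.minAreaRect(t[:,:2].astype(np.float32)))
c=q[q[:,2]>112]; print(np.median(c[:,2]),(c.max(0)+c.min(0))/2,np.ptp(c,0))
E
```

```text
[ 494.7836401  -271.79172493  253.46451806] [ 3.14150810e+00  6.85649064e-04 -6.86013920e-01] [ 0.54129539  0.29210358 -0.11389888  1.73894995  0.03638768  1.11327466
 -1.84072951]
95.21229141801297 ((492.3390197753906, -272.76849365234375), (55.96358108520508, 82.79535675048828), 51.15256118774414)
325.3569986901175 [ 496.57720551 -273.31920649  230.21783322] [108.47625848 126.7235825  236.02446506]
```

View pics/w1.png

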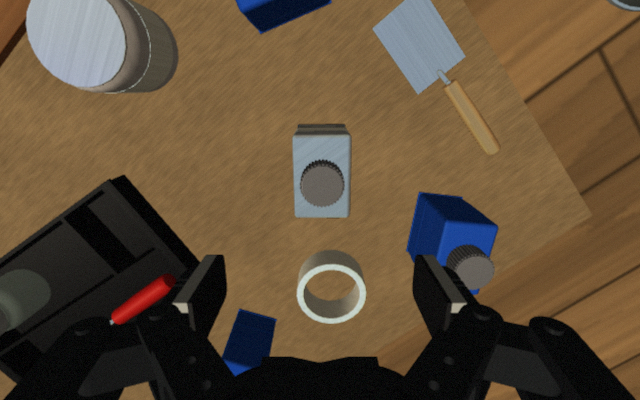

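The wrist view shows the tin's top face squarely between the fingers, spanning u 293–349 and v 133–218, with the cap at (322,186). The small bay is visible at about (100,235). Next I'll look straight down on the bay.

Emit:
send_rows(steps=[[[-0.016,-0.05,0],[0,0,0],-1],[[-0.016,-0.05,0],[0,0,0],-1],[[-0.016,-0.05,0],[0,0,0],-1],[[-0.016,-0.05,0],[0,0,0],-1],[[-0.016,-0.05,0],[0,0,0],-1]])

```text
clock: 2.65
ee_pos: [542.9, -148.5, 253.6]
tool_rot: [3.141, 0.0, -0.681]
force: [0.1, -1.5, -0.3]
gripper_width: 85.2
gripper_force: 0.0
```

Emit:
send_rows(steps=[[[-0.016,-0.05,0],[0,0,0],-1],[[-0.016,-0.05,0],[0,0,0],-1],[[-0.016,-0.05,0],[0,0,0],-1],[[-0.016,-0.05,0],[0,0,0],-1],[[-0.016,-0.05,0],[0,0,0],-1]])

```text
clock: 3.07
ee_pos: [590.8, -26.2, 253.6]
tool_rot: [3.141, 0.0, -0.681]
force: [-0.4, 0.0, 0.2]
gripper_width: 85.3
gripper_force: 0.0
```

Emit:
send_rows(steps=[[[0,0,0],[0,0,-0.232],-1],[[0,0,0],[0,0,-0.232],-1],[[0,0,0],[0,0,-0.232],-1],[[0,0,0],[0,0,-0.232],-1],[[0,0,0],[0,0,-0.232],-1]])

```text
clock: 3.48
ee_pos: [590.5, -27.4, 253.5]
tool_rot: [-3.142, 0.001, -0.095]
force: [-0.1, 0.1, 0.5]
gripper_width: 85.6
gripper_force: 0.0
```

```bash
python3 - <<'E'
from h import *
f=np.load("pics/w1.npz"); K,T=f["K"],f["T"]
print("cap",ray((322,186),121,K,T)); print("tin top edges",ray([(293,218),(349,218),(293,133),(351,133)],95,K,T))
s=sensors.sense(); p,d=imaging.snapshot("wrist"); K,T=cam("wrist",s); np.savez("pics/w2.npz",p=p,d=d,T=T,K=K)
print(s["ee_pos"],s["tool_rot"],s["joint_pos"])
a=np.clip(p[...,::-1].astype(float)*2.5,0,255).astype(np.uint8)[80:330,150:490]; cv2.imwrite("pics/w2.png",cv2.resize(a,None,fx=2.35,fy=2.35))
E
```

```text
cap [[ 491.79534014 -272.20837626  121.        ]]
tin top edges [[ 478.32523437 -224.07155054   95.        ]
 [ 442.84233175 -267.47641183   95.        ]
 [ 542.17488782 -278.9922181    95.        ]
 [ 508.33460606 -320.36747215   95.        ]]
[590.47628942 -27.38877824 253.52020948] [-3.14153580e+00  5.28486991e-04 -9.50135338e-02] [ 0.26175178  0.35664477 -0.34050692  1.66681742  0.12848393  1.14070674
 -1.77849564]
```

View pics/w2.png

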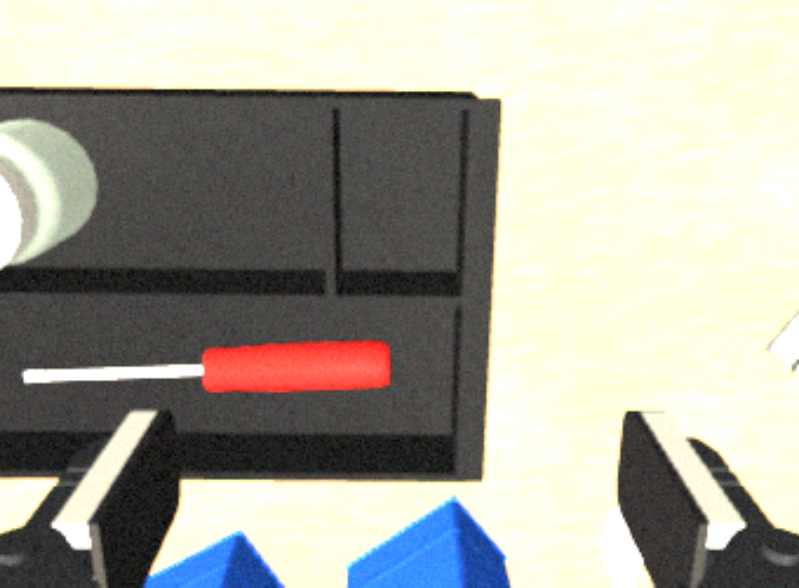

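The brightened view (2.35× crop) shows the bay as the upper-right compartment. At wall-top level its left divider edge is at x≈332, its right wall edge at x≈468, and its rear and front edges at y≈108 and y≈293. I'll cast rays and check with depth.

```bash
python3 - <<'E'
from h import *
f=np.load("pics/w2.npz"); K,T,d=f["K"],f["T"],f["d"]
cr=lambda a:np.array(a)/2.35+[150,80]
c=[(334,108),(468,108),(462,293),(336,293)]
P=ray(cr(c),45,K,T)[:,:2]; print(P, P.mean(0)); E=np.roll(P,-1,0)-P; print(np.linalg.norm(E,axis=1), np.degrees(np.arctan2(E[:,1],E[:,0])))
Q=ray(cr([(342,270),(460,270)]),4,K,T)[:,:2]; print("floor front",Q)
W=cloud(d,K,T); print([tuple(W[165,u,1:].round().astype(int)) for u in range(280,370,2)])
q=W[80:330,150:490].reshape(-1,3); w=q[(q[:,2]>41)&(q[:,2]<50)]; 
# right wall & others
a=-0.095
E
```

```text
[[635.97595909  -2.21938307]
 [630.22758711 -62.82347291]
 [541.57549764 -53.98407594]
 [547.39211421   7.48642586]] [588.79278951 -27.88512652]
[60.87609947 89.09168258 61.7450858  89.11397366] [-95.41836428 174.30592443  84.5945094   -6.2527483 ]
floor front [[546.12429884   7.5819271 ]
 [540.09848712 -56.07911163]]
[(np.int64(22), np.int64(4)), (np.int64(20), np.int64(4)), (np.int64(17), np.int64(5)), (np.int64(15), np.int64(5)), (np.int64(8), np.int64(44)), (np.int64(5), np.int64(46)), (np.int64(3), np.int64(46)), (np.int64(4), np.int64(17)), (np.int64(2), np.int64(4)), (np.int64(0), np.int64(5)), (np.int64(-2), np.int64(3)), (np.int64(-5), np.int64(4)), (np.int64(-7), np.int64(6)), (np.int64(-10), np.int64(4)), (np.int64(-12), np.int64(3)), (np.int64(-15), np.int64(3)), (np.int64(-17), np.int64(4)), (np.int64(-20), np.int64(5)), (np.int64(-22), np.int64(5)), (np.int64(-25), np.int64(3)), (np.int64(-27), np.int64(4)), (np.int64(-30), np.int64(4)), (np.int64(-32), np.int64(4)), (np.int64(-34), np.int64(5)), (np.int64(-37), np.int64(5)), (np.int64(-39), np.int64(5)), (np.int64(-42), np.int64(5)), (np.int64(-44), np.int64(5)), (np.int64(-47), np.int64(5)), (np.int64(-49), np.int64(4)), (np.int64(-52), np.int64(5)), (np.int64(-54), np.int64(4)), (np.int64(-57), np.int64(4)), (np.int64(-58), np.int64(19)), (np.int64(-59), np.int64(45)), (np.int64(-61), np.int64(45)), (np.int64(-63), np.int64(45)), (np.int64(-65), np.int64(45)), (np.int64(-67), np.int64(46)), (np.int64(-70), np.int64(47)), (np.int64(-72), np.int64(45)), (np.int64(-79), np.int64(0)), (np.int64(-81), np.int64(2)), (np.int64(-84), np.int64(2)), (np.int64(-86), np.int64(3))]
```

Emit:
send_rows(steps=[[[-0.0148,0.0507,0],[0,0,0],-1],[[-0.0148,0.0507,0],[0,0,0],-1],[[-0.0148,0.0507,0],[0,0,0],-1],[[-0.0148,0.0507,0],[0,0,0],-1],[[-0.0148,0.0507,0],[0,0,0],-1]])

```text
clock: 3.95
ee_pos: [540.1, -150.9, 253.7]
tool_rot: [-3.141, 0.0, -0.104]
force: [0.9, 1.2, 0.5]
gripper_width: 85.7
gripper_force: 0.0
```

Emit:
send_rows(steps=[[[-0.0148,0.0507,0],[0,0,0],-1],[[-0.0148,0.0507,0],[0,0,0],-1],[[-0.0148,0.0507,0],[0,0,0],-1],[[-0.0148,0.0507,0],[0,0,0],-1],[[-0.0148,0.0507,0],[0,0,0],-1]])

```text
clock: 4.37
ee_pos: [490.3, -273.2, 253.7]
tool_rot: [-3.141, 0.0, -0.104]
force: [1.3, -0.2, -1.0]
gripper_width: 85.5
gripper_force: 0.0
```

Emit:
send_rows(steps=[[[0,0,0.04],[0,0,0.2356],-1],[[0,0,0.04],[0,0,0.2356],-1],[[0,0,0.04],[0,0,0.2356],-1],[[0,0,0.04],[0,0,0.2356],-1],[[0,0,0.04],[0,0,0.2356],-1]])

```text
clock: 4.78
ee_pos: [490.8, -272.1, 152.8]
tool_rot: [3.141, 0.0, -0.699]
force: [1.2, 0.5, 0.0]
gripper_width: 85.8
gripper_force: 0.0
```

Emit:
send_rows(steps=[[[0.0033,-0.0017,0],[0,0,-0.026],-1],[[0,0,0.0464],[0,0,0],-1],[[0,0,0.0464],[0,0,0],-1],[[0,0,0.0464],[0,0,0],-1],[[0,0,0.0464],[0,0,0],-1]])

```text
clock: 5.2
ee_pos: [493.5, -272.6, 61.1]
tool_rot: [-3.141, -0.001, -0.674]
force: [0.1, -0.7, -0.0]
gripper_width: 85.2
gripper_force: 0.0
```

Emit:
send_rows(steps=[[[0,0,0],[0,0,0],1],[[0,0,0],[0,0,0],1],[[0,0,0],[0,0,0],1],[[0,0,0],[0,0,0],1],[[0,0,0],[0,0,0],1]], newtons=70)

```text
clock: 5.62
ee_pos: [493.6, -273.0, 62.7]
tool_rot: [-3.141, -0.002, -0.678]
force: [-1.9, -0.4, 8.5]
gripper_width: 54.7
gripper_force: 76.8
```

Emit:
send_rows(steps=[[[0,0,0],[0,0,0],1],[[0,0,0],[0,0,0],1],[[0,0,0],[0,0,0],1],[[0,0,0],[0,0,0],1],[[0,0,0],[0,0,0],1]])

```text
clock: 6.03
ee_pos: [493.6, -273.0, 62.7]
tool_rot: [-3.141, -0.002, -0.678]
force: [-2.7, -1.3, 8.4]
gripper_width: 55.0
gripper_force: 76.9
```

Emit:
send_rows(steps=[[[0,0,-0.03],[0,0,0],1],[[0,0,-0.035],[0,0,0],1],[[0,0,-0.035],[0,0,0],1],[[0,0,-0.035],[0,0,0],1],[[0,0,-0.03],[0,0,0],1]])

```text
clock: 6.45
ee_pos: [492.8, -272.4, 145.2]
tool_rot: [-3.141, -0.001, -0.678]
force: [1.4, 0.4, -6.5]
gripper_width: 55.2
gripper_force: 77.2
```

Emit:
send_rows(steps=[[[-0.0165,-0.05,0],[0,0,0],1],[[-0.0165,-0.05,0],[0,0,0],1],[[-0.0165,-0.05,0],[0,0,0],1],[[-0.0165,-0.05,0],[0,0,0],1],[[-0.0165,-0.05,0],[0,0,0],1]])

```text
clock: 6.87
ee_pos: [539.3, -147.9, 144.1]
tool_rot: [-3.141, -0.0, -0.678]
force: [0.0, 0.2, -6.0]
gripper_width: 55.1
gripper_force: 77.5
```

Emit:
send_rows(steps=[[[-0.0165,-0.05,0],[0,0,0],1],[[-0.0165,-0.05,0],[0,0,0],1],[[-0.0165,-0.05,0],[0,0,0],1],[[-0.0165,-0.05,0],[0,0,0],1],[[-0.0165,-0.05,0],[0,0,0],1]])

```text
clock: 7.28
ee_pos: [585.7, -24.7, 144.1]
tool_rot: [-3.142, -0.0, -0.678]
force: [0.4, -0.4, -6.0]
gripper_width: 55.3
gripper_force: 77.5
```

Emit:
send_rows(steps=[[[0,0,0],[0,0,-0.23],1],[[0,0,0],[0,0,-0.23],1],[[0,0,0],[0,0,-0.23],1],[[0,0,0],[0,0,-0.23],1],[[0,0,0],[0,0,-0.23],1]])

```text
clock: 7.7
ee_pos: [585.4, -26.0, 144.0]
tool_rot: [3.141, -0.0, -0.097]
force: [0.9, -0.7, -6.3]
gripper_width: 55.0
gripper_force: 77.6
```

Emit:
send_rows(steps=[[[0,0,0],[0,0,0],1],[[0,0,0],[0,0,0],1],[[0,0,0],[0,0,0],1],[[0,0,0],[0,0,0],1],[[0,0,0],[0,0,0],1]])

```text
clock: 8.12
ee_pos: [585.5, -25.9, 143.6]
tool_rot: [3.142, 0.0, -0.105]
force: [0.1, 0.3, -6.9]
gripper_width: 55.3
gripper_force: 77.6
```

Emit:
send_rows(steps=[[[0.0092,0.0033,0],[0,0,-0.01],1],[[0,0,0.02],[0,0,0],1],[[0,0,0.02],[0,0,0],1],[[0,0,0.01],[0,0,0],1],[[0,0,0],[0,0,0],1]])

```text
clock: 8.53
ee_pos: [588.8, -28.1, 116.4]
tool_rot: [-3.142, 0.003, -0.099]
force: [-0.8, 0.4, -6.6]
gripper_width: 54.9
gripper_force: 77.6
```

```bash
python3 - <<'E'
from h import *
s=sensors.sense(); print(s["ee_pos"],s["tool_rot"],s["torque"],s["joint_pos"])
p,d=imaging.snapshot("wrist"); K,T=cam("wrist",s); np.savez("pics/w3.npz",p=p,d=d,T=T,K=K)
a=np.clip(p[...,::-1].astype(float)*2.5,0,255).astype(np.uint8)[80:330,150:490]; cv2.imwrite("pics/w3.png",cv2.resize(a,None,fx=2.35,fy=2.35))
E
```

```text
[588.82864205 -28.10771027 116.40138678] [-3.14157761e+00  3.13194588e-03 -9.88628746e-02] [0.04104036 0.0280712  0.00831941] [ 0.23162864  0.50614901 -0.30553893  1.79014026  0.19022331  0.87725238
 -1.83013575]
```

View pics/w3.png

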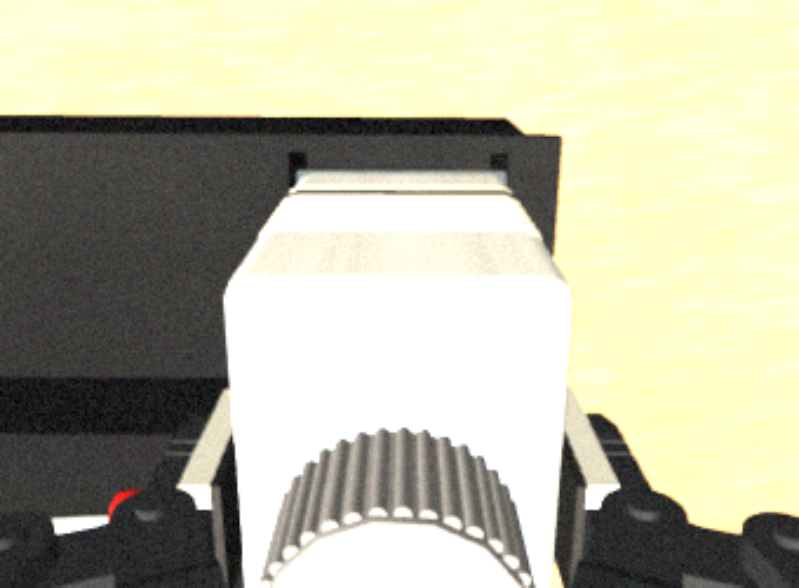

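The view shows the tin's lower rear edge at crop x 296–507, y≈170, sitting between the bay's side walls (290–507) and in front of the rear wall's inner edge (y≈152). So sideways alignment is within about 1 mm. I'll lower it in steps, nudging 1 mm back in x and a little to the left.

```bash
python3 - <<'E'
from h import *
f=np.load("pics/w3.npz"); K,T=f["K"],f["T"]; cr=lambda a:np.array(a)/2.35+[150,80]
a=ray(cr([(290,152),(507,152)]),45,K,T)[:,:2]; b=ray(cr([(296,170),(507,170)]),116.4-62.7+0.5,K,T)[:,:2]
print(a,b); d=np.array([np.cos(-.0995),np.sin(-.0995)]); print("rear wall - tin rear along bay x:",(a.mean(0)-b.mean(0))@d, "lateral",(a.mean(0)-b.mean(0))@[-d[1],d[0]])
E
```

```text
[[635.86065502  -1.93199945]
 [629.85543185 -62.78134784]] [[632.18237371  -4.30902921]
 [626.55431757 -61.3484959 ]]
rear wall - tin rear along bay x: 3.4255422219401317 lateral 0.8164062141352764
```

Emit:
send_rows(steps=[[[0.0008,-0.0014,0.016],[0,0,0],1],[[0,0,0.018],[0,0,0],1],[[0,0,0.018],[0,0,0],1],[[0,0,0.016],[0,0,0],1],[[0,0,0.008],[0,0,0],1]])

```text
clock: 9.0
ee_pos: [589.7, -27.5, 78.8]
tool_rot: [3.142, 0.002, -0.099]
force: [0.2, -0.2, -7.2]
gripper_width: 54.9
gripper_force: 77.6
```

Emit:
send_rows(steps=[[[0,0,0.008],[0,0,0],1],[[0,0,0.006],[0,0,0],1],[[0,0,0.005],[0,0,0],1],[[0,0,0.003],[0,0,0],1],[[0,0,0],[0,0,0],1]])

```text
clock: 9.42
ee_pos: [590.4, -27.5, 69.3]
tool_rot: [-3.142, 0.0, -0.099]
force: [-1.0, -0.3, -5.1]
gripper_width: 54.7
gripper_force: 77.6
```

Emit:
send_rows(steps=[[[0,0,0.002],[0,0,0],1],[[0,0,0.001],[0,0,0],1],[[0,0,0.001],[0,0,0],1],[[0,0,0],[0,0,0],1],[[0,0,0],[0,0,0],1]])

```text
clock: 9.83
ee_pos: [590.4, -27.5, 67.5]
tool_rot: [-3.142, 0.0, -0.099]
force: [-1.0, -0.2, -6.6]
gripper_width: 54.9
gripper_force: 77.6
```

Emit:
send_rows(steps=[[[0,0,0.002],[0,0,0],1],[[0,0,0.001],[0,0,0],1],[[0,0,0.001],[0,0,0],1],[[0,0,0],[0,0,0],1],[[0,0,0],[0,0,0],1]])

```text
clock: 10.25
ee_pos: [590.7, -27.6, 66.7]
tool_rot: [3.141, -0.001, -0.099]
force: [-8.5, -1.3, 16.2]
gripper_width: 55.4
gripper_force: 80.2
```

Emit:
send_rows(steps=[[[0,0,0],[0,0,0],-1],[[0,0,0],[0,0,0],-1],[[0,0,0],[0,0,0],-1],[[0,0,0],[0,0,0],-1],[[0,0,0],[0,0,0],-1]])

```text
clock: 10.67
ee_pos: [590.5, -27.5, 65.5]
tool_rot: [-3.141, -0.0, -0.099]
force: [0.4, 0.9, 0.4]
gripper_width: 85.3
gripper_force: 0.0
```

Emit:
send_rows(steps=[[[0,0,-0.02],[0,0,0],-1],[[0,0,-0.05],[0,0,0],-1],[[0,0,-0.07],[0,0,0],-1],[[0,0,-0.08],[0,0,0],-1],[[0,0,-0.08],[0,0,0],-1]])

```text
clock: 11.08
ee_pos: [589.9, -27.3, 217.8]
tool_rot: [-3.141, 0.0, -0.098]
force: [-0.3, 0.2, 1.9]
gripper_width: 85.6
gripper_force: 0.0
```

```bash
python3 - <<'E'
from h import *
s=sensors.sense(); print(s["ee_pos"],s["tool_rot"],s["torque"],s["joint_pos"])
p,d=imaging.snapshot("wrist"); K,T=cam("wrist",s); np.savez("pics/w4.npz",p=p,d=d,T=T,K=K); cv2.imwrite("pics/w4.png",p[...,::-1])
W=cloud(d,K,T); q=W[(abs(W[...,0]-589)<70)&(abs(W[...,1]+28)<60)]
t=q[(q[:,2]>90)&(q[:,2]<106)]; print(np.median(t[:,2]),cv2.minAreaRect(t[:,:2].astype(np.float32)))
c=q[(q[:,2]>115)&(q[:,2]<140)]; print(np.median(c[:,2]),cv2.minEnclosingCircle(c[:,:2].astype(np.float32)),c.mean(0))
E
```

```text
[589.91781034 -27.29497237 217.77837791] [-3.14127145e+00  4.56862197e-04 -9.83541279e-02] [-0.00747705  0.01450686  0.03593259] [ 0.2538178   0.38848162 -0.33155304  1.70744439  0.14062231  1.06950419
 -1.79174455]
99.22538555690357 ((590.3671264648438, -28.07990264892578), (55.99171829223633, 82.77205657958984), 84.20101165771484)
126.71978238260091 ((589.64990234375, -27.844715118408203), 20.158782958984375) [591.46400655 -28.16691054 126.24926321]
```

View pics/w4.png

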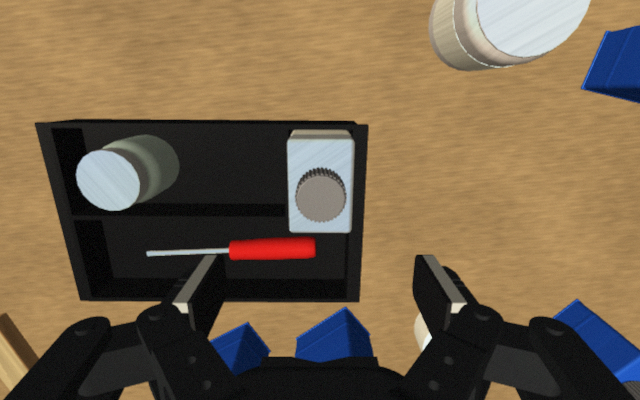

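The tin stands in its bay with its top at z≈99.2, which puts it on the floor. The cap is at about (320,195), or world (590.3,−28). Next I'll wind the wrist counter-clockwise to make room for one long clockwise turn.

Emit:
send_rows(steps=[[[0,0,0],[0,0,-0.25],-1],[[0,0,0],[0,0,-0.25],-1],[[0,0,0],[0,0,-0.25],-1],[[0,0,0],[0,0,-0.25],-1],[[0,0,0],[0,0,-0.25],-1]])

```text
clock: 11.55
ee_pos: [590.4, -27.4, 216.3]
tool_rot: [3.141, -0.0, 0.533]
force: [0.0, -0.4, 0.7]
gripper_width: 85.0
gripper_force: 0.0
```

Emit:
send_rows(steps=[[[0,0,0],[0,0,-0.25],-1],[[0,0,0],[0,0,-0.25],-1],[[0,0,0],[0,0,-0.25],-1],[[0,0,0],[0,0,-0.25],-1],[[0,0,0],[0,0,-0.25],-1]])

```text
clock: 11.97
ee_pos: [590.4, -27.5, 216.2]
tool_rot: [3.141, -0.0, 1.158]
force: [0.2, -0.4, 0.2]
gripper_width: 85.6
gripper_force: 0.0
```

Emit:
send_rows(steps=[[[0,0,0.02],[0,0,-0.25],-1],[[0,0,0.02],[0,0,-0.25],-1],[[0,0,0.02],[0,0,-0.25],-1],[[0,0,0.02],[0,0,-0.25],-1],[[0,0,0.02],[0,0,-0.25],-1]])

```text
clock: 12.38
ee_pos: [590.5, -27.6, 165.7]
tool_rot: [3.141, 0.0, 1.782]
force: [0.7, -0.7, -0.5]
gripper_width: 85.2
gripper_force: 0.0
```

Emit:
send_rows(steps=[[[0,0,0.02],[0,0,0],-1],[[0,0,0.02],[0,0,0],-1],[[0,0,0],[0,0,0],-1],[[0,0,0],[0,0,0],-1],[[0,0,0],[0,0,0],-1]])

```text
clock: 12.8
ee_pos: [590.7, -27.3, 146.0]
tool_rot: [3.141, 0.0, 1.774]
force: [0.2, 0.2, -0.2]
gripper_width: 85.3
gripper_force: 0.0
```

```bash
python3 - <<'E'
from h import *
s=sensors.sense(); print(s["ee_pos"],s["tool_rot"],s["torque"],s["joint_pos"],s["effort"])
y=s["tool_rot"][2]; d=np.array([590.2,-28.0])-s["ee_pos"][:2]; c,n=np.cos(y),np.sin(y); print("tool shift",np.array([c*d[0]+n*d[1],n*d[0]-c*d[1]])/500)
E
```

```text
[590.65859814 -27.30473814 146.0250386 ] [3.14114574e+00 1.86671600e-04 1.77445039e+00] [ 0.00733479 -0.08681966  0.02305071] [ 0.49941228  0.53756215 -0.66873381  1.75981386  0.39218061  0.9808201
 -0.11926594] [ 1.31497895e-01 -8.16328025e+01 -1.39070240e+01 -3.67698097e+01
  3.24664637e-02 -1.79625233e-02 -1.06650442e-01]
tool shift [-0.00117629 -0.00117947]
```

Emit:
send_rows(steps=[[[-0.0012,-0.0012,0.02],[0,0,0],-1],[[0,0,0.025],[0,0,0],-1],[[0,0,0.025],[0,0,0],-1],[[0,0,0.018],[0,0,0],-1],[[0,0,0],[0,0,0],-1]])

```text
clock: 13.22
ee_pos: [588.7, -28.2, 98.9]
tool_rot: [-3.138, -0.001, 1.776]
force: [-0.4, 1.4, -0.5]
gripper_width: 85.8
gripper_force: 0.0
```

Emit:
send_rows(steps=[[[0,0,0],[0,0,0],1],[[0,0,0],[0,0,0],1],[[0,0,0],[0,0,0],1],[[0,0,0],[0,0,0],1],[[0,0,0],[0,0,0],1]], newtons=60)

```text
clock: 13.63
ee_pos: [590.1, -28.3, 102.0]
tool_rot: [3.141, 0.0, 1.776]
force: [-2.5, 0.4, 4.8]
gripper_width: 36.3
gripper_force: 59.3
```

Emit:
send_rows(steps=[[[0,0,0],[0,0,0],1],[[0,0,0],[0,0,0],1],[[0,0,0],[0,0,0],1],[[0,0,0],[0,0,0],1],[[0,0,0],[0,0,0],1]])

```text
clock: 14.05
ee_pos: [590.1, -28.2, 102.0]
tool_rot: [3.141, 0.0, 1.776]
force: [-2.9, -0.0, 5.1]
gripper_width: 36.0
gripper_force: 59.3
```

```bash
cat > s.py <<'E'
from h import *
s=sensors.sense(); print("t",s["clock"],"pos",s["ee_pos"].round(1),"rot",s["tool_rot"].round(4),"F",s["force"].round(2),"M",s["torque"].round(3),"j7",s["joint_pos"][6].round(3),"e7",s["effort"][6].round(3),"w",round(float(s["gripper_width"]),1),round(float(s["gripper_force"]),1))
E
python3 s.py
```

```text
t 14.05 pos [590.1 -28.2 102. ] rot [3.1412e+00 3.0000e-04 1.7762e+00] F [-2.86 -0.04  5.07] M [-0.052  0.422 -0.007] j7 -0.151 e7 0.002 w 36.0 59.3
```

Emit:
send_rows(steps=[[[0,0,0.0002],[0,0,0.16],1],[[0,0,0.0002],[0,0,0.16],1],[[0,0,0.0002],[0,0,0.16],1],[[0,0,0.0002],[0,0,0.16],1],[[0,0,0.0002],[0,0,0.16],1]])

```text
clock: 14.47
ee_pos: [590.1, -28.3, 101.5]
tool_rot: [3.141, 0.0, 1.372]
force: [-3.0, -0.0, 7.3]
gripper_width: 36.5
gripper_force: 59.6
```

```bash
python3 s.py
```

```text
t 14.4667 pos [590.1 -28.3 101.5] rot [3.1411e+00 1.0000e-04 1.3723e+00] F [-2.95 -0.01  7.27] M [-0.106  0.604  0.029] j7 -0.502 e7 2.684 w 36.5 59.6
```

Emit:
send_rows(steps=[[[0,0,0.0002],[0,0,0.16],1],[[0,0,0.0002],[0,0,0.16],1],[[0,0,0.0002],[0,0,0.16],1],[[0,0,0.0002],[0,0,0.16],1],[[0,0,0],[0,0,0],1]])

```text
clock: 14.88
ee_pos: [590.1, -28.2, 101.2]
tool_rot: [3.141, 0.0, 1.051]
force: [-2.6, -1.2, 6.3]
gripper_width: 36.3
gripper_force: 59.7
```

```bash
python3 s.py
```

```text
t 14.8833 pos [590.1 -28.2 101.2] rot [3.1410e+00 1.0000e-04 1.0508e+00] F [-2.6  -1.23  6.33] M [-0.107  0.634 -0.088] j7 -0.783 e7 -2.416 w 36.3 59.7
```

Emit:
send_rows(steps=[[[0,0,0.0001],[0,0,0.04],1],[[0,0,0],[0,0,0.04],1],[[0,0,0],[0,0,0.04],1],[[0,0,0.0001],[0,0,0.04],1],[[0,0,0],[0,0,0.04],1]])

```text
clock: 15.3
ee_pos: [590.1, -28.3, 101.0]
tool_rot: [3.141, -0.0, 0.955]
force: [-3.0, -0.5, 6.8]
gripper_width: 36.0
gripper_force: 59.7
```

```bash
python3 s.py
```

```text
t 15.3 pos [590.1 -28.3 101. ] rot [ 3.1412e+00 -1.0000e-04  9.5540e-01] F [-2.98 -0.53  6.79] M [-0.072  0.678  0.026] j7 -0.866 e7 0.616 w 36.0 59.7
```

Emit:
send_rows(steps=[[[0,0,0.0001],[0,0,0.04],1],[[0,0,0],[0,0,0.04],1],[[0,0,0],[0,0,0.04],1],[[0,0,0.0001],[0,0,0.04],1],[[0,0,0],[0,0,0.04],1]])

```text
clock: 15.72
ee_pos: [590.1, -28.2, 100.9]
tool_rot: [3.141, -0.0, 0.855]
force: [-3.9, 0.0, 6.5]
gripper_width: 36.2
gripper_force: 59.7
```

```bash
python3 s.py
```

```text
t 15.7167 pos [590.1 -28.2 100.9] rot [ 3.1412e+00 -1.0000e-04  8.5540e-01] F [-3.89  0.04  6.46] M [-0.104  0.656  0.067] j7 -0.953 e7 0.616 w 36.2 59.7
```

Emit:
send_rows(steps=[[[0,0,0.0001],[0,0,0.04],1],[[0,0,0],[0,0,0.04],1],[[0,0,0],[0,0,0.04],1],[[0,0,0.0001],[0,0,0.04],1],[[0,0,0],[0,0,0.04],1]])

```text
clock: 16.13
ee_pos: [590.1, -28.2, 100.8]
tool_rot: [3.141, -0.0, 0.755]
force: [-3.6, 0.1, 7.6]
gripper_width: 36.1
gripper_force: 59.7
```

```bash
python3 s.py
```

```text
t 16.1333 pos [590.1 -28.2 100.8] rot [ 3.1412e+00 -2.0000e-04  7.5540e-01] F [-3.64  0.15  7.59] M [-0.086  0.696  0.085] j7 -1.041 e7 0.616 w 36.1 59.7
```

Emit:
send_rows(steps=[[[0,0,0.0001],[0,0,0.04],1],[[0,0,0],[0,0,0.04],1],[[0,0,0],[0,0,0.04],1],[[0,0,0.0001],[0,0,0.04],1],[[0,0,0],[0,0,0.04],1]])

```text
clock: 16.55
ee_pos: [590.0, -28.2, 100.7]
tool_rot: [3.141, -0.0, 0.655]
force: [-2.8, -0.2, 5.6]
gripper_width: 36.0
gripper_force: 59.7
```

```bash
python3 s.py
```

```text
t 16.55 pos [590.  -28.2 100.7] rot [ 3.1412e+00 -2.0000e-04  6.5540e-01] F [-2.77 -0.16  5.64] M [-0.084  0.636  0.063] j7 -1.128 e7 0.616 w 36.0 59.7
```

Emit:
send_rows(steps=[[[0,0,0.0001],[0,0,0.04],1],[[0,0,0],[0,0,0.04],1],[[0,0,0],[0,0,0.04],1],[[0,0,0.0001],[0,0,0.04],1],[[0,0,0],[0,0,0.04],1]])

```text
clock: 16.97
ee_pos: [590.1, -28.2, 100.6]
tool_rot: [3.141, -0.0, 0.555]
force: [-2.7, -0.5, 6.5]
gripper_width: 36.1
gripper_force: 59.7
```

```bash
python3 s.py
```

```text
t 16.9667 pos [590.1 -28.2 100.6] rot [ 3.1412e+00 -3.0000e-04  5.5540e-01] F [-2.73 -0.48  6.52] M [-0.04   0.68   0.062] j7 -1.215 e7 0.617 w 36.1 59.7
```

Emit:
send_rows(steps=[[[0,0,0.0001],[0,0,0.04],1],[[0,0,0],[0,0,0.04],1],[[0,0,0],[0,0,0.04],1],[[0,0,0.0001],[0,0,0.04],1],[[0,0,0],[0,0,0.04],1]])

```text
clock: 17.38
ee_pos: [590.1, -28.2, 100.5]
tool_rot: [3.141, -0.0, 0.455]
force: [-2.9, 0.0, 7.6]
gripper_width: 36.0
gripper_force: 59.7
```

```bash
python3 s.py
```

```text
t 17.3833 pos [590.1 -28.2 100.5] rot [ 3.1413e+00 -3.0000e-04  4.5540e-01] F [-2.89  0.03  7.62] M [-0.11   0.711  0.081] j7 -1.302 e7 0.617 w 36.0 59.7
```

Emit:
send_rows(steps=[[[0,0,0.0001],[0,0,0.04],1],[[0,0,0],[0,0,0.04],1],[[0,0,0],[0,0,0.04],1],[[0,0,0.0001],[0,0,0.04],1],[[0,0,0],[0,0,0.04],1]])

```text
clock: 17.8
ee_pos: [590.1, -28.2, 100.5]
tool_rot: [3.141, -0.0, 0.355]
force: [-3.0, -0.4, 7.0]
gripper_width: 36.2
gripper_force: 59.7
```

```bash
python3 s.py
```

```text
t 17.8 pos [590.1 -28.2 100.5] rot [ 3.1413e+00 -3.0000e-04  3.5540e-01] F [-3.   -0.35  7.  ] M [-0.081  0.694  0.1  ] j7 -1.39 e7 0.617 w 36.2 59.7
```

Emit:
send_rows(steps=[[[0,0,0.0001],[0,0,0.04],1],[[0,0,0],[0,0,0.04],1],[[0,0,0],[0,0,0.04],1],[[0,0,0.0001],[0,0,0.04],1],[[0,0,0],[0,0,0.04],1]])

```text
clock: 18.22
ee_pos: [590.0, -28.3, 100.3]
tool_rot: [3.141, -0.0, 0.255]
force: [-1.1, 0.1, 6.5]
gripper_width: 36.0
gripper_force: 59.7
```

```bash
python3 s.py
```

```text
t 18.2167 pos [590.  -28.3 100.3] rot [ 3.1414e+00 -4.0000e-04  2.5530e-01] F [-1.08  0.08  6.5 ] M [0.046 0.476 0.142] j7 -1.477 e7 0.564 w 36.0 59.7
```

Emit:
send_rows(steps=[[[0,0,0],[0,0,0.02],1],[[0,0,0],[0,0,0.02],1],[[0,0,0.0001],[0,0,0.02],1],[[0,0,0],[0,0,0.02],1],[[0,0,0],[0,0,0.02],1]])

```text
clock: 18.63
ee_pos: [590.4, -28.1, 100.4]
tool_rot: [3.141, -0.001, 0.206]
force: [-0.8, -0.3, 6.4]
gripper_width: 36.2
gripper_force: 59.6
```

```bash
python3 s.py
```

```text
t 18.6333 pos [590.4 -28.1 100.4] rot [ 3.1414e+00 -1.1000e-03  2.0620e-01] F [-0.79 -0.27  6.37] M [0.026 0.304 0.232] j7 -1.52 e7 0.022 w 36.2 59.6
```

Emit:
send_rows(steps=[[[0,0,0],[0,0,0.02],1],[[0,0,0],[0,0,0.02],1],[[0,0,0],[0,0,0.02],1],[[0,0,0],[0,0,0.02],1],[[0,0,0],[0,0,0.02],1]])

```text
clock: 19.05
ee_pos: [590.0, -27.7, 100.3]
tool_rot: [-3.141, -0.0, 0.157]
force: [-4.8, 2.4, 6.6]
gripper_width: 36.4
gripper_force: 59.8
```

```bash
python3 s.py
```

```text
t 19.05 pos [590.  -27.7 100.3] rot [-3.1413e+00 -3.0000e-04  1.5680e-01] F [-4.78  2.4   6.62] M [0.468 0.834 0.538] j7 -1.564 e7 -0.124 w 36.4 59.8
```

Emit:
send_rows(steps=[[[0,0,0],[0,0,0.016],1],[[0,0,0],[0,0,0.016],1],[[0,0,0],[0,0,0.016],1],[[0,0,0],[0,0,0],1],[[0,0,0],[0,0,0],1]])

```text
clock: 19.47
ee_pos: [589.9, -27.5, 100.3]
tool_rot: [-3.141, -0.0, 0.133]
force: [-4.6, 3.0, 7.9]
gripper_width: 36.8
gripper_force: 59.8
```

```bash
python3 s.py
```

```text
t 19.4667 pos [589.9 -27.5 100.3] rot [-3.1412e+00 -2.0000e-04  1.3340e-01] F [-4.58  2.99  7.85] M [0.532 0.85  0.489] j7 -1.584 e7 -0.515 w 36.8 59.8
```

Emit:
send_rows(steps=[[[0,0,0],[0,0,0],1],[[0,0,0],[0,0,0.012],1],[[0,0,0],[0,0,0.012],1],[[0,0,0],[0,0,0.012],1],[[0,0,0],[0,0,0.012],1]])

```text
clock: 19.88
ee_pos: [589.9, -27.5, 100.3]
tool_rot: [-3.141, -0.0, 0.109]
force: [-4.0, 1.9, 7.2]
gripper_width: 36.7
gripper_force: 59.8
```

```bash
python3 s.py
```

```text
t 19.8833 pos [589.9 -27.5 100.3] rot [-3.1412e+00 -2.0000e-04  1.0920e-01] F [-4.01  1.9   7.25] M [0.515 0.885 0.546] j7 -1.605 e7 -0.341 w 36.7 59.8
```

```bash
cat > avg.py <<'E'
from h import *
L=[]
for i in range(10):
    imaging.snapshot("top"); s=sensors.sense(); L.append(np.r_[s["torque"],s["force"]])
L=np.array(L); print(L[:,2].round(3),L.mean(0).round(3),L.std(0).round(3),s["tool_rot"][2].round(4),s["ee_pos"].round(2))
E
python3 avg.py; python3 s.py
```

```text
[0.594 0.527 0.508 0.53  0.522 0.46  0.523 0.502 0.538 0.498] [ 0.5    0.903  0.52  -4.266  2.52   7.548] [0.024 0.041 0.032 0.66  0.268 0.488] 0.1095 [589.93 -27.56 100.28]
t 20.3833 pos [589.9 -27.6 100.3] rot [-3.1412e+00 -2.0000e-04  1.0950e-01] F [-4.06  2.4   7.28] M [0.497 0.843 0.498] j7 -1.605 e7 -0.51 w 36.3 59.8
```

Emit:
send_rows(steps=[[[0,0,0],[0,0,0.012],1],[[0,0,0],[0,0,0.012],1],[[0,0,0],[0,0,0.012],1],[[0,0,0],[0,0,0.012],1],[[0,0,0],[0,0,0],1]])

```text
clock: 20.8
ee_pos: [589.9, -27.6, 100.3]
tool_rot: [-3.141, -0.0, 0.085]
force: [-3.5, 2.7, 7.8]
gripper_width: 35.8
gripper_force: 59.8
```

```bash
python3 avg.py
```

```text
[0.572 0.566 0.523 0.515 0.594 0.506 0.566 0.517 0.581 0.58 ] [ 0.52   0.913  0.552 -4.306  2.135  7.536] [0.039 0.029 0.031 0.31  0.506 0.231] 0.0856 [589.94 -27.53 100.26]
```

Emit:
send_rows(steps=[[[0,0,0],[0,0,0.012],1],[[0,0,0],[0,0,0.012],1],[[0,0,0],[0,0,0.012],1],[[0,0,0],[0,0,0.012],1],[[0,0,0],[0,0,0],1]])

```text
clock: 21.72
ee_pos: [589.9, -27.6, 100.3]
tool_rot: [-3.141, -0.0, 0.061]
force: [-4.6, 2.6, 7.2]
gripper_width: 36.2
gripper_force: 59.8
```

```bash
python3 avg.py
```

```text
[0.641 0.579 0.616 0.578 0.574 0.565 0.638 0.596 0.595 0.596] [ 0.512  0.916  0.598 -4.228  2.465  7.882] [0.02  0.022 0.025 0.428 0.311 0.465] 0.0616 [589.94 -27.54 100.27]
```

The mean torque is 0.60 N m and rises at the expected slope of about 2 N m/rad, so the cap is snug. Now I'll release and lift clear.

Emit:
send_rows(steps=[[[0,0,0],[0,0,0],-1],[[0,0,0],[0,0,0],-1],[[0,0,0],[0,0,0],-1],[[0,0,0],[0,0,0],-1],[[0,0,0],[0,0,0],-1]])

```text
clock: 22.63
ee_pos: [590.0, -28.3, 99.7]
tool_rot: [-3.142, -0.0, 0.06]
force: [0.7, -0.5, -0.7]
gripper_width: 85.7
gripper_force: 0.0
```

Emit:
send_rows(steps=[[[0,0,-0.02],[0,0,0],-1],[[0,0,-0.05],[0,0,0],-1],[[0,0,-0.06],[0,0,0],-1],[[0,0,-0.05],[0,0,0],-1],[[0,0,-0.04],[0,0,0],-1]])

```text
clock: 23.05
ee_pos: [590.3, -28.2, 212.7]
tool_rot: [3.141, -0.002, 0.06]
force: [0.7, -0.5, -0.3]
gripper_width: 85.5
gripper_force: 0.0
```

```bash
python3 - <<'E'
from h import *
s=sensors.sense(); print(s["ee_pos"],s["force"],s["gripper_width"])
p,d=imaging.snapshot("wrist"); K,T=cam("wrist",s)
W=cloud(d,K,T); q=W[(abs(W[...,0]-589)<70)&(abs(W[...,1]+28)<60)]
t=q[(q[:,2]>90)&(q[:,2]<106)]; print(np.median(t[:,2]),cv2.minAreaRect(t[:,:2].astype(np.float32)))
c=q[(q[:,2]>115)&(q[:,2]<140)]; print(np.median(c[:,2]),cv2.minEnclosingCircle(c[:,:2].astype(np.float32)))
E
```

```text
[590.33771956 -28.15327621 212.72350273] [ 0.71040169 -0.53108606 -0.34486859] 85.50401504574239
99.20355534750621 ((589.9473876953125, -27.49724578857422), (55.99138641357422, 83.3441162109375), 80.5803451538086)
125.21573337866836 ((589.5578002929688, -27.419204711914062), 20.210350036621094)
```

```bash
python3 -c "
from cell import job; print(job.sign_off())"
```

```text
the job is handed in; nothing more can be done
None
```

The tin stands upright on the floor of its bay, its cap screwed down snug at about 0.60 N m; the gripper has let go and is clear, and I handed the job in at about 23 s (no verdict was returned).

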